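# Lock the hold-down nut in the bench T-track

## Robot

A 6-joint arm with a two-finger parallel gripper is mounted at the origin on the work surface; the furniture and walls round the work are solid. World frame = base frame: x ahead of the robot, y to its left, z up, the work surface at z = 0. Lengths are in m, angles in rad, forces in N, time in s.
With the tool pointing down it reaches from about 0.325 to 0.85 m from the base axis. Payload 4.4 kg.
Tool frame: the origin (TCP) lies at the very end of the fingers, on their centre line; the grasp point (between the pads) lies 19 mm behind it; z points along the fingers, y is the line along which they close (so a half turn about z gives the same grasp; the last joint's range is limited). The gripper opens to 94 mm and grips with 3 to 60 N. Pads are 16 mm wide; open, the fingers measure 119 mm over their backs; the gripper's body (75 mm by 177 mm) begins 78 mm behind the grasp point.
Start: joints at [1.024, 0.207, 1.542, -0, 1.393, -0.15], TCP at [0.222, 0.53, 0.169] pointing down, gripper open.
Joint ranges: [-2.73, 2.73], [-0.86, 2.22], [0.23, 2.46], [-1.11, 4.25], [0.08, 2.63], [-2.82, 2.82]. Speed limits (rad/s): [2.79, 2.79, 3.14, 3.14, 3.14, 3.14].

## Interface

Orientations are given as a unit quaternion [x, y, z, w].
In Python, from bench import state, snapshot, get_calibration, sign_off gives the robot as it stands.
- The arm moves only by the tool carry_out, never from a script. Its argument "plan" is a list that holds one entry, the list of rows, each a list of 7 numbers: the turn, a rotation vector about the tool's x, y, z in degrees, then the shift along the tool's x, y, z in mm, then the opening, from 0 (shut) to 1 (fully open). A call has 1 to 12 rows; each row is the pose to reach, as a shift and turn from the pose commanded when the call began, along the tool's axes at that moment; what a row does not reach only later rows make up. A row lasts 1/12 s, in which the tool goes at most 41.7 mm and 7.16 degrees, less where a joint would pass 70% of its speed; a pose out of reach is approached as far as the arm can. A call with a gripper value outside its range is refused whole. The fingers move at their own pace and stop on an object; "grip_force" is the grip in N (left out, the last holds). Time passes only in rows, so rows that repeat a pose let the fingers close. It gives the time, the measured TCP pose, the force, the opening and the grip force at its end, in the units of the state.
- state(): the state, without advancing time (a new reading comes with each control period).
- snapshot(name): name is "scene" or "side" or "wrist"; returns (picture, depth): 400x640x3 uint8, blue, green, red; 400x640 float32, m along the optical axis (not along the pixel's ray), 0 where there is no reading.
- get_calibration(name): a dict with "camera_matrix" (3x3 intrinsics, pixels), "k1" (the pictures are not rectified: a ray, as slopes to the right and down, at radius r is drawn at 1 + k1 r^2 times it, then the intrinsics apply), "origin" and "attitude" of the camera in the world; the wrist camera has in their place "hand_eye" (4x4, takes a point from camera to tool coordinates, whose origin is the TCP and whose axes are the flange's). Camera axes: x right, y up, looking along -z (the intrinsics and any distortion apply to the point x, -y, -z); pixel columns grow to the right and rows downward; lengths in m; the calibration is good to about 2 mm. A picture is of the moment at which its call begins: read the wrist's pose just before it. get_calibration takes no time and is no camera call.
- sign_off(): hands the job in; it is judged then, once.
The state is a dict: "clock": time; "joint_pos": joint angles; "dq": joint speeds; "tau": joint torques, N m; "position": TCP position; "tool_rot": TCP orientation; "force": force on the tool from outside, world axes, zero at the start; "wrist_torque": the same for the moment, N m; "gripper_width": opening from 0.0 (shut) to 1.0 (fully open); "grasp_force": force on a finger pad.
Only numpy, scipy, OpenCV 4.12 (cv2) and the standard library are available. Lean on these libraries where they do the work, as an engineer would, in place of code of your own. Each camera call takes 0.05 s, during which the arm holds its last target. There are 200 camera calls.

## Task

The bench's aluminium T-track needs its hold-down nut, the one with the oblong foot. Take that nut by its wooden grip, lower the foot lengthwise through the slot at the middle mark of the track, give it a quarter turn so that the foot lies square across the slot under both lips, and leave it standing upright there. Leave the other nut, with the round foot, where it stands.

Things in the scene. Friction and masses are not known exactly. Their poses are not given: they have to be found in the camera images.
- rail_nut: hold-down nut, 0.2 kg, loose, upright at the start, any yaw. Oblong steel foot 60 (x) x 24 (y) x 12 mm high; steel neck 14 mm thick above it, 22 mm collar at 45 to 48 mm; wooden bar grip 40 (x) x 16 (y) mm, 48 to 84 mm above the underside. Origin: centre of the foot's underside; x along foot and grip, z up. Grip it across its 16 mm
- round_nut: the other nut, not wanted: same neck and wooden grip, but a round steel foot 60 mm across and 12 mm high, which does not fit the slot. Origin: centre of the foot's underside, x along the grip. The two nuts' places may be swapped
- t_track: T-track, fixed: plywood base 250 (x) x 96 (y) x 10 mm, on it an aluminium track 200 mm long with closed ends. Origin: centre of the base's underside; x along the slot, z up. Slot 44 mm wide between two lips, which lie 34 to 42 mm above the origin (42 = top). Below them the channel is 76 mm wide; its floor is 10 mm above the origin. Black lines across the lips mark the middle, x = 0
- track_middle (a point): the middle of the channel floor, on the slot's centre line under the middle mark, 32 mm below the track's top: where the nut's underside centre shall stand. x along the slot. Once its foot is wholly below the lips the nut turns freely either way
There are look-alikes about, which are no part of the job. Of the things that look like the rail_nut, the larger one is meant.

How it is judged:
By the outcome, as a careful person would: the job done as asked, in the order asked, and still so for the second after the job is handed in, with the robot touching nothing.
It also fails if it takes over 40 s, if anything falls off the work surface, if the arm or the gripper's body presses on something with over 40 N, if the wrist force passes 120 N, or if a joint passes its speed limit or range.

## Working session

There is one attempt and no reset: what is moved stays moved. The work goes in short steps, Python scripts to look and compute and a tool call to move; the robot and the scene stay as the last step left them, time stands still between calls to the robot, and variables do not carry over. Pictures are saved under pics/ and viewed, at most 10 in all, crops included, and the job is handed in when it is done.

Besides the shell and the picture viewer there is one more tool, called by a JSON object that holds its "fn" and its "kwargs". carry_out: Moves the arm, as the interface text tells. Its arguments: {"type":"object","properties":{"plan":{"type":"array"},"grip_force":{"type":"number"}},"required":["plan"]}

```bash
mkdir -p pics
cat > h.py <<'E'
import numpy as np, cv2
from bench import *
from scipy.spatial.transform import Rotation as R
def pose(name,s=None):
    c=get_calibration(name)
    if name=="wrist":
        s=s or state(); T=np.eye(4); T[:3,:3]=R.from_quat(s["tool_rot"]).as_matrix(); T[:3,3]=s["position"]
        return c,T@np.array(c["hand_eye"])
    T=np.eye(4); a=np.array(c["attitude"],float)
    T[:3,:3]=a if a.shape==(3,3) else R.from_quat(a).as_matrix(); T[:3,3]=c["origin"]
    return c,T
def cloud(d,c,T,px=None):
    K=np.array(c["camera_matrix"],float); k=c["k1"]
    if px is None:
        v,u=np.mgrid[0:d.shape[0],0:d.shape[1]]; px=np.stack([u,v],-1).reshape(-1,2)
    px=np.array(px,float).reshape(-1,2)
    s=cv2.undistortPoints(px.reshape(-1,1,2),K,np.array([k,0,0,0.])).reshape(-1,2)
    z=d[px[:,1].round().astype(int),px[:,0].round().astype(int)]
    P=np.c_[s[:,0]*z,-s[:,1]*z,-z]
    return P@T[:3,:3].T+T[:3,3]
def ray(px,h,c,T):
    K=np.array(c["camera_matrix"],float)
    s=cv2.undistortPoints(np.array(px,float).reshape(-1,1,2),K,np.array([c["k1"],0,0,0.])).reshape(-1,2)
    D=np.c_[s[:,0],-s[:,1],-np.ones(len(s))]@T[:3,:3].T
    o=T[:3,3]; return o+D*((h-o[2])/D[:,2])[:,None]
def take(name,f):
    s=state(); p,d=snapshot(name); c,T=pose(name,s)
    cv2.imwrite(f"pics/{f}.png",p); np.savez(f"{f}.npz",d=d,T=T); return p,d,c,T
E
python3 - <<'E'
from h import *
for n in("scene","side","wrist"):
    p,d,c,T=take(n,n+"0"); print(n,c,T.round(3).tolist())
a=cv2.imread("pics/scene0.png")
print(state())
E
```

```text
scene {'camera_matrix': array([[507.3983694 ,   0.        , 317.7360797 ],
       [  0.        , 507.3983694 , 200.57713284],
       [  0.        ,   0.        ,   1.        ]]), 'k1': -0.020845059324732254, 'origin': array([ 0.1627368 , -0.31558407,  0.76444382]), 'attitude': array([ 0.35731759, -0.10137849, -0.26440567,  0.89002032])} [[0.84, 0.398, -0.369, 0.163], [-0.543, 0.605, -0.582, -0.316], [-0.008, 0.69, 0.724, 0.764], [0.0, 0.0, 0.0, 1.0]]
side {'camera_matrix': array([[468.11706376,   0.        , 324.13584245],
       [  0.        , 468.11706376, 202.52513961],
       [  0.        ,   0.        ,   1.        ]]), 'k1': -0.1376457313867967, 'origin': array([ 0.2204504 , -0.44383458,  0.50072256]), 'attitude': array([ 0.48038273, -0.10009324, -0.17853394,  0.85284196])} [[0.916, 0.208, -0.342, 0.22], [-0.401, 0.475, -0.784, -0.444], [-0.001, 0.855, 0.518, 0.501], [0.0, 0.0, 0.0, 1.0]]
wrist {'camera_matrix': array([[354.982495  ,   0.        , 315.75362007],
       [  0.        , 354.982495  , 196.91796927],
       [  0.        ,   0.        ,   1.        ]]), 'k1': -0.0620
[... 478 characters left out ...]
1.0]]
{'clock': 0.15, 'joint_pos': array([ 1.02348631e+00,  2.07202025e-01,  1.54262800e+00,  2.61400178e-05,
        1.39350108e+00, -1.50510090e-01]), 'dq': array([ 0.00159206, -0.00244171, -0.00662205,  0.00038041,  0.00147001,
        0.0015415 ]), 'tau': array([ 6.79654586e-04, -3.71315432e+01, -2.81813586e+01,  6.96652103e-02,
        3.27095494e-02, -8.11676887e-05]), 'position': array([0.2218635 , 0.52972573, 0.16806919]), 'tool_rot': array([ 1.97103134e-01,  9.80382374e-01, -8.12455015e-04, -3.09253975e-04]), 'force': array([ 0.01175102, -0.12699647,  0.3871222 ]), 'wrist_torque': array([-0.00088231, -0.01475277,  0.01768168]), 'grasp_force': 0.0, 'gripper_width': 1.000171328221566}
```

View pics/scene0.png

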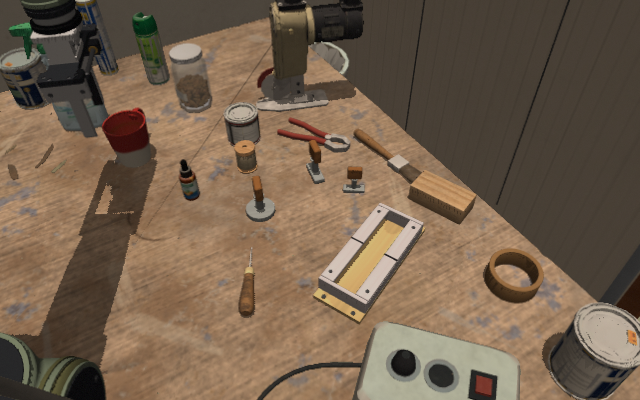

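View pics/side0.png

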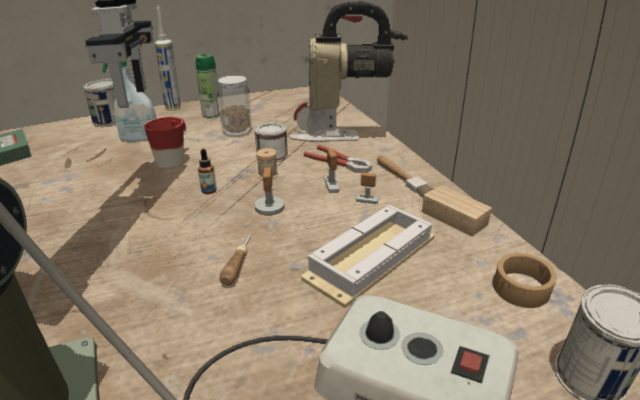

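The scene view shows the round nut at about (259,200), the larger oblong nut at (316,160), a smaller look-alike at (354,180), and the track at about (370,258). I'll enlarge that area and measure from the depth.

Run:
```python
from h import *
p=cv2.imread("pics/scene0.png")[135:325,240:440]
cv2.imwrite("pics/c1.png",cv2.resize(p,None,fx=3,fy=3,interpolation=cv2.INTER_CUBIC))
z=np.load("scene0.npz");c,T=pose("scene")
P=cloud(z["d"],c,T).reshape(400,640,3)
print("table",P[240,200],P[300,220])
def reg(n,u0,u1,v0,v1,h0,h1):
    q=P[v0:v1,u0:u1].reshape(-1,3); q=q[(q[:,2]>h0)&(q[:,2]<h1)]
    xy=q[:,:2].astype(np.float32); r=cv2.minAreaRect(xy)
    print(n,len(q),"mean",q.mean(0).round(4),"zmax",q[:,2].max().round(3),"rect",np.round(r[0],4),np.round(r[1],4),round(r[2],1))
reg("big top",303,332,135,170,.078,.09)
reg("big foot",303,332,150,190,.006,.03)
reg("small all",338,372,160,200,.006,.1)
reg("small top",338,372,160,200,.045,.1)
reg("round top",245,278,170,200,.078,.095)
reg("track top",310,430,195,325,.037,.048)
reg("track base",305,430,195,325,.006,.048)
```

```text
table [0.30386083 0.33563453 0.00079711] [ 0.27827373  0.19250553 -0.00219601]
big top 101 mean [0.5887 0.3674 0.0825] zmax 0.088 rect [0.5901 0.3698] [0.0407 0.015 ] 75.7
big foot 197 mean [0.5869 0.3642 0.0124] zmax 0.03 rect [0.5902 0.3695] [0.0626 0.0246] 76.3
small all 343 mean [0.6308 0.2822 0.0337] zmax 0.066 rect [0.6324 0.2833] [0.0202 0.0448] 49.3
small top 137 mean [0.6303 0.2822 0.057 ] zmax 0.066 rect [0.6307 0.2826] [0.0122 0.0291] 56.3
round top 120 mean [0.4374 0.337  0.0824] zmax 0.086 rect [0.4379 0.3382] [0.0397 0.0158] 68.0
track top 3038 mean [0.5431 0.1058 0.0411] zmax 0.046 rect [0.5838 0.1253] [0.2903 0.097 ] 22.7
track base 6701 mean [0.5402 0.105  0.0262] zmax 0.046 rect [0.5769 0.1224] [0.3118 0.0972] 22.9
```

View pics/c1.png

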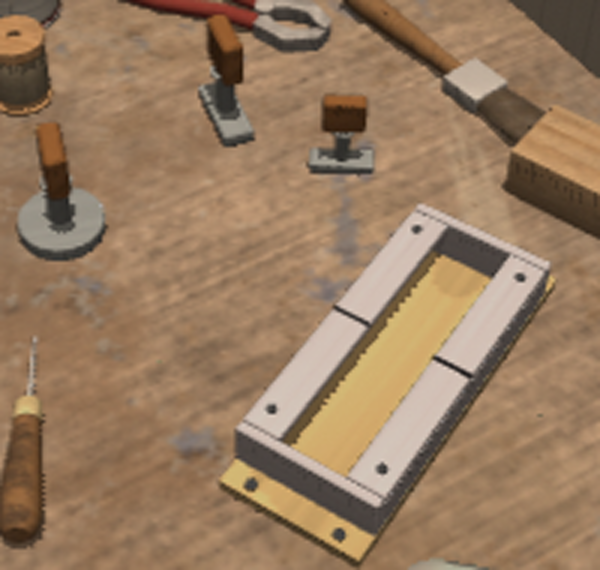

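The crop shows the mark's ends at about (333,308) and (472,376), inner lip edges (371,325) and (434,357), and track corners (420,207), (549,268), (383,503), (237,424).

Run:
```python
from h import *
c,T=pose("scene")
f=lambda a:(np.array(a,float)+.5)/3-.5+[240,135]
m=ray(f([(333,308),(371,325),(434,357),(472,376)]),.042,c,T); k=ray(f([(420,207),(549,268),(383,503),(237,424)]),.042,c,T)
print(m.round(4)); print(k.round(4)); print(m.mean(0),k.mean(0))
print([np.linalg.norm(k[i]-k[i-1]).round(4) for i in range(4)])
d=k[0]+k[1]-k[2]-k[3]; print("yaw",np.degrees(np.arctan2(d[1],d[0])), "mark yaw",np.degrees(np.arctan2(*(m[0]-m[3])[1::-1])))
s=state();Rm=R.from_quat(s["tool_rot"]).as_matrix();print(Rm.round(3))
# target: above nut, TCP z .12
print("shift",Rm.T@(np.array([.590,.3697,.15])-s["position"])*1000)
y=Rm[:,1];print("tool y yaw",np.degrees(np.arctan2(y[1],y[0])))
```

```text
[[0.5312 0.1539 0.042 ]
 [0.5427 0.1303 0.042 ]
 [0.5596 0.0901 0.042 ]
 [0.5696 0.0667 0.042 ]]
[[0.6278 0.192  0.042 ]
 [0.6631 0.1059 0.042 ]
 [0.4737 0.0257 0.042 ]
 [0.4352 0.1139 0.042 ]]
[0.55075206 0.11025455 0.042     ] [0.54994678 0.1093888  0.042     ]
[np.float64(0.2079), np.float64(0.0931), np.float64(0.2057), np.float64(0.0963)]
yaw 22.503028198281815 mark yaw 113.75155586088191
[[-0.922  0.386 -0.001]
 [ 0.386  0.922 -0.001]
 [ 0.    -0.002 -1.   ]]
shift [-401.38333867   -5.28605917   17.96344205]
tool y yaw 67.264787201975
```

Track middle is at about (0.550, 0.110) with yaw about 23°. The nut is at (0.590, 0.370) with yaw about 76°, and the sizes match. I'll go above the nut and turn the tool across its grip.

{"fn": "carry_out", "kwargs": {"plan": [[[0, 0, 81, -401, -5, -30, 1], [0, 0, 81, -401, -5, -30, 0.6], [0, 0, 81, -401, -5, -30, 0.6], [0, 0, 81, -401, -5, -30, 0.6], [0, 0, 81, -401, -5, -30, 0.6], [0, 0, 81, -401, -5, -30, 0.6], [0, 0, 81, -401, -5, -30, 0.6], [0, 0, 81, -401, -5, -30, 0.6], [0, 0, 81, -401, -5, -30, 0.6], [0, 0, 81, -401, -5, -30, 0.6], [0, 0, 81, -401, -5, -30, 0.6], [0, 0, 81, -401, -5, -30, 0.6]]]}}

```text
clock: 1.15
position: [0.592, 0.3689, 0.1978]
tool_rot: [0.789, 0.614, -0.001, -0.0]
force: [-0.7, -0.7, 0.0]
gripper_width: 0.601
grasp_force: 0.0
```

```bash
cat > near.py <<'E'
from h import *
import sys
p,d,c,T=take("wrist",sys.argv[1]); s=state(); Rm=R.from_quat(s["tool_rot"]).as_matrix()
P=cloud(d,c,T); n=np.array([.590,.3697])
q=P[(np.linalg.norm(P[:,:2]-n,axis=1)<.05)]
for h in((.076,.095),(.005,.018)):
    a=q[(q[:,2]>h[0])&(q[:,2]<h[1])]; r=cv2.minAreaRect(a[:,:2].astype(np.float32)); print(len(a),np.median(a[:,2]).round(4),np.round(r[0],4),np.round(r[1],4),r[2])
    ctr=np.array([*r[0],0])
print("tcp",s["position"]); y=Rm[:,1];print("tool y yaw",np.degrees(np.arctan2(y[1],y[0])))
E
python3 near.py w1
```

```text
668 0.0832 [0.5921 0.3713] [0.0402 0.0156] 75.99659729003906
410 0.0111 [0.5921 0.3715] [0.0574 0.0233] 76.09818267822266
tcp [0.59102816 0.36949889 0.19785381]
tool y yaw -14.060637554282202
```

View pics/w1.png

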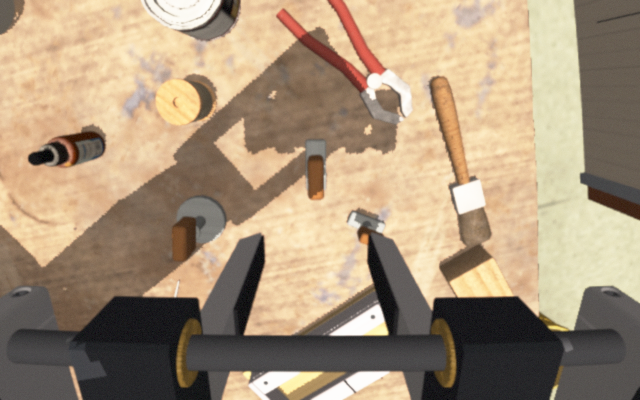

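The wrist view shows the grip top at about (316,178), midway between the fingers. It measures (0.592, 0.3714) at 76°, so I'll correct 2 mm, descend and grip.

{"fn": "carry_out", "kwargs": {"plan": [[[0, 0, 0, 2, 0.5, 40, 0.6], [0, 0, 0, 2, 0.5, 80, 0.6], [0, 0, 0, 2, 0.5, 115, 0.6], [0, 0, 0, 2, 0.5, 135, 0.6], [0, 0, 0, 2, 0.5, 146, 0.6], [0, 0, 0, 2, 0.5, 146, 0.6], [0, 0, 0, 2, 0.5, 146, 0.0], [0, 0, 0, 2, 0.5, 146, 0.0], [0, 0, 0, 2, 0.5, 146, 0.0], [0, 0, 0, 2, 0.5, 146, 0.0], [0, 0, 0, 2, 0.5, 146, 0.0], [0, 0, 0, 2, 0.5, 146, 0.0]]], "grip_force": 40}}

```text
clock: 2.2
position: [0.5917, 0.3729, 0.0541]
tool_rot: [0.787, 0.617, 0.001, 0.0]
force: [0.1, -0.9, 0.4]
gripper_width: 0.213
grasp_force: 0.0
```

{"fn": "carry_out", "kwargs": {"plan": [[[0, 0, 0, 0, 0, 0, 0.0], [0, 0, 0, 0, 0, 0, 0.0], [0, 0, 0, 0, 0, 0, 0.0], [0, 0, 0, 0, 0, 0, 0.0], [0, 0, 0, 0, 0, -20, 0.0], [0, 0, 0, 0, 0, -50, 0.0], [0, 0, 0, 0, 0, -80, 0.0], [0, 0, 0, 0, 0, -80, 0.0]]]}}

```text
clock: 2.87
position: [0.5957, 0.3748, 0.1412]
tool_rot: [0.787, 0.617, 0.007, 0.001]
force: [2.3, 0.7, 1.9]
gripper_width: 0.002
grasp_force: 0.0
```

The fingers closed fully, so the grip missed. I'll look at what happened.

Run:
```python
from h import *
p,d,c,T=take("scene","s2"); w,*_=take("wrist","w2")
a=cv2.resize(p[110:240,240:430],None,fx=4,fy=4); cv2.imwrite("pics/c2.png",a)
b=cv2.resize(w,(0,0),fx=.9,fy=.9); 
print(state())
```

```text
{'clock': 2.9667, 'joint_pos': array([ 4.38739773e-01,  4.90409035e-01,  1.23604941e+00, -3.02224777e-05,
        1.41051801e+00,  6.78450524e-01]), 'dq': array([-0.00019152,  0.03951229,  0.058984  ,  0.00018093,  0.00301017,
       -0.00054877]), 'tau': array([ 2.20969965e-02, -5.06208944e+01, -2.97512519e+01,  7.40399561e-02,
       -7.94127909e-02,  1.73193148e-03]), 'position': array([0.59257667, 0.37326768, 0.1353255 ]), 'tool_rot': array([7.86578174e-01, 6.17486396e-01, 2.24563032e-03, 5.33547541e-04]), 'force': array([-0.45209098,  0.22672131, -0.93343968]), 'wrist_torque': array([-0.05056929,  0.12086084, -0.0016435 ]), 'grasp_force': 0.0, 'gripper_width': 0.00890234182763637}
```

View pics/c2.png

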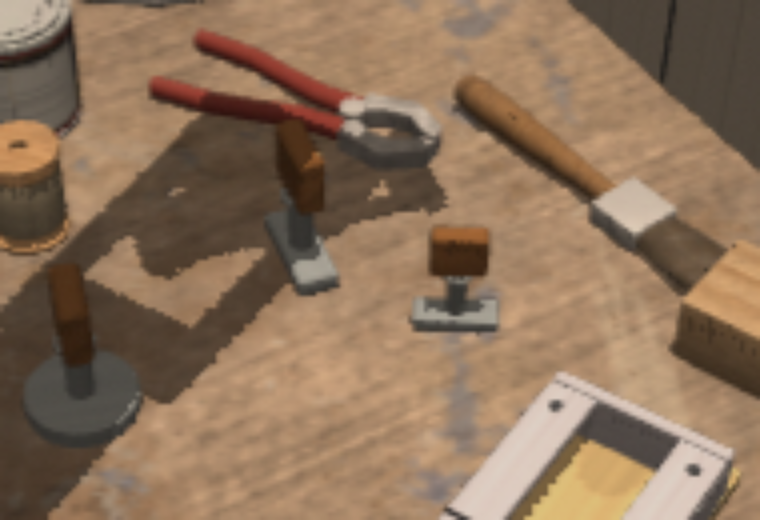

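View pics/w2.png

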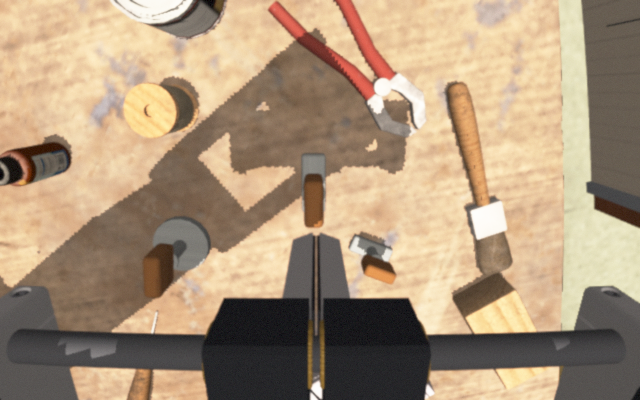

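The nut still stands upright about where it was. The round and small nuts are untouched. I'll re-measure it and retry with a check after closing.

```bash
python3 near.py w3
python3 - <<'E'
from h import *
d=np.load("w3.npz");c,_=pose("wrist");T=d["T"];P=cloud(d["d"],c,T)
q=P[(np.linalg.norm(P[:,:2]-[.59,.37],axis=1)<.05)]
print(np.histogram(q[:,2],bins=np.arange(-.01,.2,.01)))
E
```

```text
947 0.0832 [0.5927 0.3718] [0.0389 0.0155] 75.85852813720703
643 0.0112 [0.5924 0.3719] [0.0587 0.0239] 76.75502014160156
tcp [0.591081   0.37252958 0.13296185]
tool y yaw -13.73366516882282
(array([3032, 2689,  520,    0,    0,   39,   35,   48,   73,  904,    0,
          0,    0,    0,    0,    0,    0,    0,  170,  399]), array([-0.01,  0.  ,  0.01,  0.02,  0.03,  0.04,  0.05,  0.06,  0.07,
        0.08,  0.09,  0.1 ,  0.11,  0.12,  0.13,  0.14,  0.15,  0.16,
        0.17,  0.18,  0.19]))
```

{"fn": "carry_out", "kwargs": {"plan": [[[0, 0, 0, 0, 0, -5, 0.5], [0, 0, 0, 0, 0, -5, 0.5], [0, 0, 0, 0, 0, -5, 0.5], [0, 0, 0, 0, 0, -5, 0.5], [0, 0, 0, 0, 0, -5, 0.5], [0, 0, 0, 0, 0, -5, 0.5], [0, 0, 0, 0, 0, -5, 0.5], [0, 0, 0, 0, 0, -5, 0.5]]]}}

```text
clock: 3.68
position: [0.5911, 0.3726, 0.1379]
tool_rot: [0.787, 0.617, -0.0, -0.0]
force: [0.2, -0.4, -1.0]
gripper_width: 0.493
grasp_force: 0.0
```

{"fn": "carry_out", "kwargs": {"plan": [[[0, 0, 0, 0, 1, 35, 0.5], [0, 0, 0, 0, 1, 65, 0.5], [0, 0, 0, 0, 1, 80, 0.5], [0, 0, 0, 0, 1, 86, 0.5], [0, 0, 0, 0, 1, 86, 0.5], [0, 0, 0, 0, 1, 86, 0.5], [0, 0, 0, 0, 1, 86, 0.5]]]}}

```text
clock: 4.27
position: [0.5937, 0.3731, 0.0542]
tool_rot: [0.787, 0.618, 0.002, 0.0]
force: [0.7, 0.8, 0.3]
gripper_width: 0.501
grasp_force: 0.0
```

{"fn": "carry_out", "kwargs": {"plan": [[[0, 0, 0, 0, 0, 0, 0], [0, 0, 0, 0, 0, 0, 0], [0, 0, 0, 0, 0, 0, 0], [0, 0, 0, 0, 0, 0, 0], [0, 0, 0, 0, 0, 0, 0], [0, 0, 0, 0, 0, 0, 0], [0, 0, 0, 0, 0, 0, 0], [0, 0, 0, 0, 0, 0, 0], [0, 0, 0, 0, 0, 0, 0]]], "grip_force": 35}}

```text
clock: 5.02
position: [0.592, 0.3723, 0.0519]
tool_rot: [0.787, 0.617, -0.0, -0.0]
force: [-0.2, -0.1, 0.4]
gripper_width: 0.004
grasp_force: 0.0
```

Run:
```python
from h import *
p,d,c,T=take("scene","s3"); q,*_=take("side","d3"); w,wd,wc,wT=take("wrist","w4")
f=lambda a,u,v:cv2.resize(a[v:v+130,u:u+95],None,fx=4,fy=4)
cv2.imwrite("pics/c3.png",np.hstack([f(p,270,90),f(q,290,90)]))
print(state()["position"],state()["gripper_width"])
```

```text
[0.59203877 0.37230288 0.0518627 ] 0.0030677031235095452
```

View pics/c3.png

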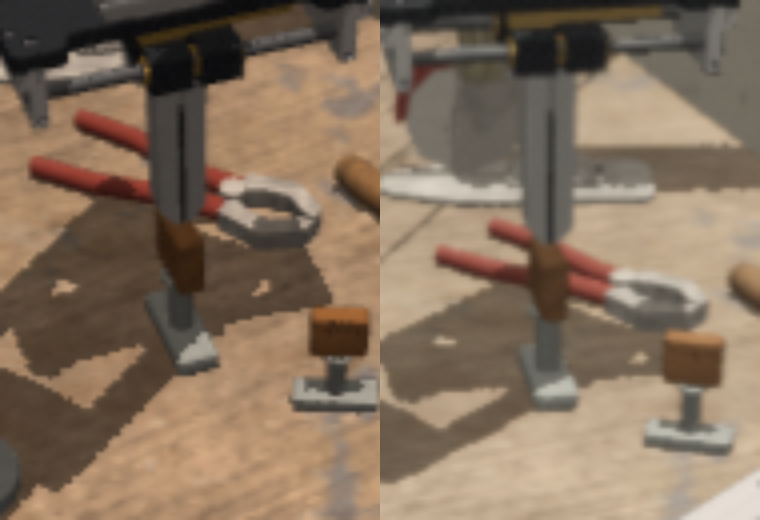

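The closed fingers appear above or behind the grip, tips at about scene (314,145) and side (332,149). I'll measure where they really are.

Run:
```python
from h import *
for n,f,px in(("scene","s3",[(314,130),(311,140),(316,140),(314,143),(314,145),(314,150),(318,152)]),("side","d3",[(332,130),(330,140),(332,145),(332,148),(332,153),(330,158)])):
    z=np.load(f+".npz");c,T=pose(n);P=cloud(z["d"],c,T,px); print(n);print(np.c_[px,P.round(4)])
z=np.load("w4.npz");c,_=pose("wrist");T=z["T"];P=cloud(z["d"],c,T)
q=P[(np.linalg.norm(P[:,:2]-[.592,.372],axis=1)<.045)&(P[:,2]>.02)]
for a in np.arange(.02,.2,.01):
    g=q[(q[:,2]>=a)&(q[:,2]<a+.01)]
    if len(g)>5: print(a.round(2),len(g),g.min(0).round(3),g.max(0).round(3))
```

```text
scene
[[3.140e+02 1.300e+02 5.867e-01 3.636e-01 1.283e-01]
 [3.110e+02 1.400e+02 5.795e-01 3.642e-01 1.055e-01]
 [3.160e+02 1.400e+02 5.887e-01 3.598e-01 1.043e-01]
 [3.140e+02 1.430e+02 5.871e-01 3.651e-01 9.340e-02]
 [3.140e+02 1.450e+02 5.866e-01 3.644e-01 8.890e-02]
 [3.140e+02 1.500e+02 5.817e-01 3.568e-01 8.310e-02]
 [3.180e+02 1.520e+02 5.875e-01 3.508e-01 7.930e-02]]
side
[[3.320e+02 1.300e+02 5.920e-01 3.663e-01 1.336e-01]
 [3.300e+02 1.400e+02 5.857e-01 3.621e-01 1.142e-01]
 [3.320e+02 1.450e+02 5.906e-01 3.627e-01 1.018e-01]
 [3.320e+02 1.480e+02 5.914e-01 3.645e-01 9.410e-02]
 [3.320e+02 1.530e+02 5.892e-01 3.594e-01 8.530e-02]
 [3.300e+02 1.580e+02 5.827e-01 3.550e-01 7.700e-02]]
0.04 34 [0.582 0.366 0.047] [0.603 0.378 0.049]
0.05 94 [0.588 0.386 0.052] [0.604 0.392 0.06 ]
0.06 128 [0.589 0.385 0.06 ] [0.604 0.392 0.07 ]
0.07 174 [0.586 0.375 0.07 ] [0.604 0.392 0.08 ]
0.08 587 [0.586 0.376 0.08 ] [0.604 0.391 0.09 ]
0.09 271 [0.583 0.379 0.09 ] [0.606 0.385 0.1  ]
0.1 417 [0.582 0.378 0.1  ] [0.606 0.386 0.11 ]
0.11 484 [0.582 0.378 0.11 ] [0.607 0.385 0.12 ]
0.12 632 [0.582 0.364 0.12 ] [0.607 0.385 0.13 ]
0.13 681 [0.582 0.378 0.13 ] [0.607 0.385 0.14 ]
0.14 853 [0.582 0.378 0.14 ] [0.607 0.385 0.15 ]
0.15 483 [0.582 0.37  0.15 ] [0.607 0.385 0.16 ]
0.16 36 [0.592 0.381 0.16 ] [0.597 0.383 0.166]
0.17 8 [0.588 0.363 0.177] [0.592 0.366 0.179]
0.18 25 [0.578 0.399 0.189] [0.621 0.41  0.19 ]
0.19 4761 [0.564 0.375 0.19 ] [0.633 0.411 0.2  ]
```

View pics/w4.png

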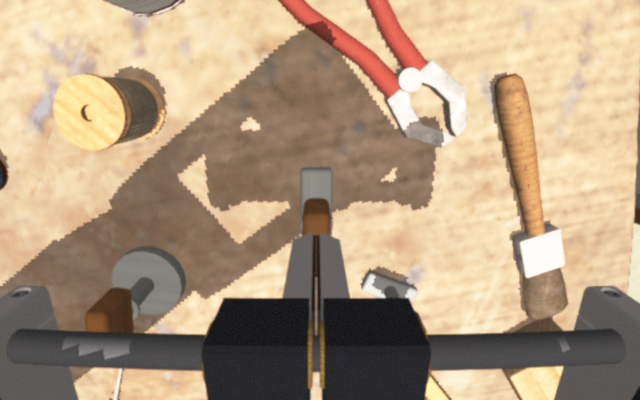

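The cameras agree: the real fingertips end at z≈0.088 while the state says 0.052. The fingers seem about 36 mm shorter than the stated TCP, so I'll measure that offset precisely, both shut and open.

Run:
```python
from h import *
c,_=pose("wrist");H=np.array(c["hand_eye"])
for f in("wrist0","w1","w2","w3","w4"):
    d=np.load(f+".npz")["d"]; P=cloud(d,c,H)  # tool coords
    q=P[(abs(P[:,0])<.03)&(abs(P[:,1])<.065)&(P[:,2]>-.12)&(P[:,2]<-.002)]
    if len(q): 
        h,e=np.histogram(q[:,2],bins=np.arange(-.12,.0,.005)); print(f,len(q),h.tolist(),np.percentile(q[:,2],[95,99,100]).round(4)); t=q[q[:,2]>np.percentile(q[:,2],97)]; print(t.min(0).round(4),t.max(0).round(4))
```

```text
wrist0 9737 [753, 767, 994, 854, 831, 753, 651, 600, 568, 513, 472, 424, 402, 370, 339, 289, 156, 1, 0, 0, 0, 0, 0] [-0.0457 -0.0386 -0.0348]
[-0.008  -0.0542 -0.0426] [ 0.0105  0.0557 -0.0348]
w1 8029 [525, 646, 921, 720, 654, 613, 575, 505, 492, 420, 386, 348, 320, 294, 276, 216, 117, 1, 0, 0, 0, 0, 0] [-0.0462 -0.0391 -0.0349]
[-0.0078 -0.0365 -0.043 ] [ 0.0104  0.0384 -0.0349]
w2 3885 [0, 23, 178, 150, 455, 425, 368, 345, 307, 326, 274, 240, 222, 207, 180, 130, 55, 0, 0, 0, 0, 0, 0] [-0.0453 -0.0392 -0.0358]
[ 0.0081 -0.009  -0.0429] [ 0.0104  0.0099 -0.0358]
w3 3884 [0, 20, 181, 154, 445, 430, 370, 336, 306, 324, 280, 247, 206, 216, 187, 126, 56, 0, 0, 0, 0, 0, 0] [-0.0453 -0.0392 -0.0355]
[ 0.008  -0.0096 -0.0426] [ 0.0106  0.0084 -0.0355]
w4 4821 [0, 23, 178, 142, 464, 419, 376, 323, 314, 314, 290, 241, 216, 211, 188, 127, 54, 451, 190, 77, 64, 67, 56] [-0.0211 -0.0061 -0.0021]
[ 0.0148 -0.0076 -0.0138] [ 0.0193  0.0083 -0.0021]
```

The tips sit 35 mm behind the reported TCP in every picture, open or shut, with no sideways offset. So true tip z is the reported z plus 35 mm. I'll open, go down 36 mm and grip.

{"fn": "carry_out", "kwargs": {"plan": [[[0, 0, 0, 0, 0, 0, 0.5], [0, 0, 0, 0, 0, 0, 0.5], [0, 0, 0, 0, 0, 0, 0.5], [0, 0, 0, 0, 0, 0, 0.5], [0, 0, 0, 0, 0, 0, 0.5], [0, 0, 0, 0, 0, 0, 0.5], [0, 0, 0, 0, 0, 0, 0.5], [0, 0, 0, 0, 0, 18, 0.5], [0, 0, 0, 0, 0, 36, 0.5], [0, 0, 0, 0, 0, 36, 0.5], [0, 0, 0, 0, 0, 36, 0.5], [0, 0, 0, 0, 0, 36, 0.5]]]}}

```text
clock: 6.17
position: [0.5925, 0.3725, 0.0166]
tool_rot: [0.787, 0.617, 0.0, 0.0]
force: [-1.0, -0.1, 0.4]
gripper_width: 0.499
grasp_force: 0.0
```

{"fn": "carry_out", "kwargs": {"plan": [[[0, 0, 0, 0, 0, 0, 0], [0, 0, 0, 0, 0, 0, 0], [0, 0, 0, 0, 0, 0, 0], [0, 0, 0, 0, 0, 0, 0], [0, 0, 0, 0, 0, 0, 0], [0, 0, 0, 0, 0, 0, 0], [0, 0, 0, 0, 0, 0, 0], [0, 0, 0, 0, 0, 0, 0], [0, 0, 0, 0, 0, 0, 0]]], "grip_force": 35}}

```text
clock: 6.92
position: [0.5923, 0.3724, 0.0164]
tool_rot: [0.787, 0.617, 0.0, 0.0]
force: [-0.6, -0.4, 2.3]
gripper_width: 0.17
grasp_force: 35.0
```

Gripped at 16 mm with 35 N. Now I'll lift 90 mm, carry it over the track and turn 53° so the foot lies along the slot.

{"fn": "carry_out", "kwargs": {"plan": [[[0, 0, 0, 0, 0, -15, 0], [0, 0, 0, 0, 0, -45, 0], [0, 0, 0, 0, 0, -80, 0], [0, 0, 7, -30, 3, -90, 0], [0, 0, 14, -65, 6, -90, 0], [0, 0, 21, -100, 9, -90, 0], [0, 0, 28, -135, 12, -90, 0], [0, 0, 35, -175, 15, -90, 0], [0, 0, 42, -215, 19, -90, 0], [0, 0, 49, -245, 22, -90, 0], [0, 0, 53, -262, 24, -90, 0], [0, 0, 53, -262, 24, -90, 0]]]}}

```text
clock: 7.92
position: [0.5525, 0.1085, 0.1063]
tool_rot: [0.98, 0.199, -0.001, 0.001]
force: [0.0, -0.5, -2.0]
gripper_width: 0.17
grasp_force: 35.0
```

{"fn": "carry_out", "kwargs": {"plan": [[[0, 0, 0, 0, 0, 0, 0], [0, 0, 0, 0, 0, 0, 0], [0, 0, 0, 0, 0, 0, 0]]]}}

```text
clock: 8.17
position: [0.5533, 0.1133, 0.1061]
tool_rot: [0.979, 0.203, 0.0, -0.0]
force: [0.2, -0.6, -1.7]
gripper_width: 0.168
grasp_force: 35.0
```

Run:
```python
from h import *
p,d,c,T=take("wrist","w5"); s=state(); print(s["position"],s["gripper_width"],s["grasp_force"])
Rm=R.from_quat(s["tool_rot"]).as_matrix();print("x yaw",np.degrees(np.arctan2(Rm[1,0],Rm[0,0])))
P=cloud(d,c,T)
q=P[(abs(P[:,2]-.042)<.004)&(np.linalg.norm(P[:,:2]-[.5525,.112],axis=1)<.13)]
r=cv2.minAreaRect(q[:,:2].astype(np.float32));print(len(q),r,np.median(q[:,2]))
```

```text
[0.55324125 0.1133656  0.10602685] 0.17462717258809646 34.99534070491791
x yaw 23.39678946585761
13028 ((0.5516185760498047, 0.11182151734828949), (0.21533578634262085, 0.09671339392662048), 22.742433547973633) 0.04161312006787177
```

View pics/w5.png

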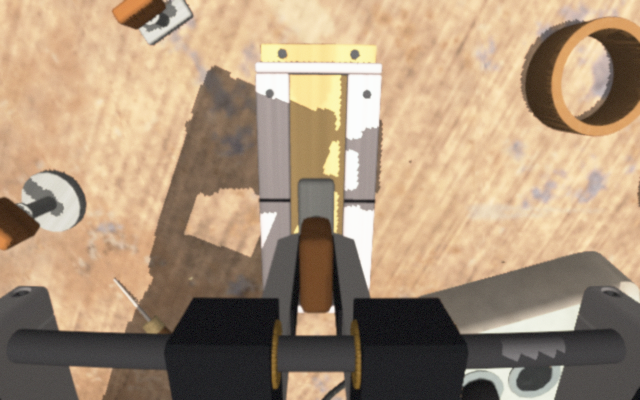

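The wrist view shows the mark at (262–288,200) on the left lip and (346–376,201) on the right. Lip edges are at (288,·) and (346,·), and the far track end is at row ~66.

Run:
```python
from h import *
z=np.load("w5.npz");c,_=pose("wrist");T=z["T"]
m=ray([(261,200),(288,200.5),(346,201),(376,201.5)],.042,c,T);print(m.round(4))
q=cloud(z["d"],c,T);q=q[(abs(q[:,2]-.042)<.004)&(np.linalg.norm(q[:,:2]-[.5525,.112],axis=1)<.13)]
mid=(m[0]+m[3]+m[1]+m[2])/4;d=m[0]-m[3];print("mid",mid,"yaw",np.degrees(np.arctan2(d[1],d[0]))-90)
# slot edges along the track
P=cloud(z["d"],c,T).reshape(400,640,3)
a=np.radians(23);ux=np.array([np.cos(a),np.sin(a)]);uy=np.array([-ux[1],ux[0]])
for v in range(90,190,20):
    row=P[v]; ok=abs(row[:,2]-.042)<.004; t=(row[:,:2]-mid[:2]); y=t@uy; x=t@ux
    L=y[ok&(y>0)&(y<.06)];Rr=y[ok&(y<0)&(y>-.06)]
    print(v,np.median(x[ok&(abs(y)<.06)]).round(4),"inner",L.min().round(4),Rr.max().round(4),"outer",L.max().round(4),Rr.min().round(4))
s=state();Rm=R.from_quat(s["tool_rot"]).as_matrix();print("shift mm",Rm.T@(mid-s["position"])*1000)
```

```text
[[0.5336 0.1539 0.042 ]
 [0.5421 0.1333 0.042 ]
 [0.5606 0.0893 0.042 ]
 [0.57   0.0663 0.042 ]]
mid [0.55159396 0.1107053  0.042     ] yaw 22.569384901857802
90 0.0879 inner 0.0232 -0.0215 outer 0.0478 -0.0465
110 0.073 inner 0.0235 -0.0213 outer 0.0478 -0.0467
130 0.0576 inner 0.0231 -0.0216 outer 0.0489 -0.0468
150 0.0419 inner 0.0232 -0.0214 outer 0.0488 -0.0467
170 0.0257 inner 0.0235 -0.021 outer 0.0485 -0.0468
shift mm [-2.57873221  1.80349721 64.02597447]
```

The slot's centre is 1 mm left of the marks' mean. Correction: x −2.3, y +0.9, turn +0.6°. Lowering the foot lengthwise through the slot.

{"fn": "carry_out", "kwargs": {"plan": [[[0, 0, 0.6, -2.3, 0.9, 0, 0], [0, 0, 0.6, -2.3, 0.9, 10, 0], [0, 0, 0.6, -2.3, 0.9, 25, 0], [0, 0, 0.6, -2.3, 0.9, 40, 0], [0, 0, 0.6, -2.3, 0.9, 50, 0], [0, 0, 0.6, -2.3, 0.9, 60, 0], [0, 0, 0.6, -2.3, 0.9, 68, 0], [0, 0, 0.6, -2.3, 0.9, 75, 0], [0, 0, 0.6, -2.3, 0.9, 75, 0], [0, 0, 0.6, -2.3, 0.9, 75, 0]]]}}

```text
clock: 9.05
position: [0.5513, 0.1104, 0.0307]
tool_rot: [0.981, 0.196, -0.0, -0.0]
force: [0.2, -0.1, -1.1]
gripper_width: 0.165
grasp_force: 35.0
```

Run:
```python
from h import *
z=np.load("scene0.npz");c,T=pose("scene");P=cloud(z["d"],c,T)
r=np.linalg.norm(P[:,:2]-[.5515,.111],axis=1)
for a in(.1,.13,.16,.2): print(a,P[(r<a)][:,2].max())
```

```text
0.1 0.04568520679302879
0.13 0.04568520679302879
0.16 0.05789389354360053
0.2 0.06569286510003447
```

The foot is in with no contact force, and nothing stands near the gripper body's height. Quarter turn.

{"fn": "carry_out", "kwargs": {"plan": [[[0, 0, -7, 0, 0, 0, 0], [0, 0, -14, 0, 0, 0, 0], [0, 0, -21, 0, 0, 0, 0], [0, 0, -28, 0, 0, 0, 0], [0, 0, -35, 0, 0, 0, 0], [0, 0, -42, 0, 0, 0, 0], [0, 0, -49, 0, 0, 0, 0], [0, 0, -56, 0, 0, 0, 0], [0, 0, -63, 0, 0, 0, 0], [0, 0, -70, 0, 0, 0, 0], [0, 0, -77, 0, 0, 0, 0], [0, 0, -84, 0, 0, 0, 0]]]}}

```text
clock: 10.05
position: [0.5525, 0.1104, 0.0321]
tool_rot: [0.595, 0.804, 0.001, 0.001]
force: [0.1, -0.3, -2.0]
gripper_width: 0.17
grasp_force: 35.0
```

{"fn": "carry_out", "kwargs": {"plan": [[[0, 0, -6, 0, 0, 0, 0], [0, 0, -6, 0, 0, 0, 0], [0, 0, -6, 0, 0, 0, 0], [0, 0, -6, 0, 0, 2, 0], [0, 0, -6, 0, 0, 3.5, 0], [0, 0, -6, 0, 0, 4, 0], [0, 0, -6, 0, 0, 4, 0], [0, 0, -6, 0, 0, 4, 0]]]}}

```text
clock: 10.72
position: [0.5513, 0.1104, 0.0268]
tool_rot: [0.555, 0.832, -0.0, -0.0]
force: [0.2, -0.0, -1.4]
gripper_width: 0.162
grasp_force: 35.0
```

{"fn": "carry_out", "kwargs": {"plan": [[[0, 0, 0, 0, 0, 0.6, 0], [0, 0, 0, 0, 0, 0.6, 0], [0, 0, 0, 0, 0, 0.6, 0.25], [0, 0, 0, 0, 0, 0.6, 0.5], [0, 0, 0, 0, 0, 0.6, 0.5], [0, 0, 0, 0, 0, 0.6, 0.5], [0, 0, 0, 0, 0, 0.6, 0.5], [0, 0, 0, 0, 0, 0.6, 0.5]]]}}

```text
clock: 11.38
position: [0.5515, 0.1104, 0.0265]
tool_rot: [0.554, 0.832, 0.0, 0.0]
force: [0.5, 0.3, 0.5]
gripper_width: 0.497
grasp_force: 0.0
```

{"fn": "carry_out", "kwargs": {"plan": [[[0, 0, 0, 0, 0, -10, 0.5], [0, 0, 0, 0, 0, -30, 0.5], [0, 0, 0, 0, 0, -60, 0.5], [0, 0, 0, 0, 0, -100, 0.5], [0, 0, 0, 0, 0, -130, 0.5], [0, 0, 0, 0, 0, -130, 0.5], [0, 0, 0, 0, 0, -130, 0.5], [0, 0, 0, 0, 0, -130, 0.5]]]}}

```text
clock: 12.05
position: [0.5509, 0.1104, 0.1562]
tool_rot: [0.554, 0.832, -0.0, -0.0]
force: [-0.8, -0.6, 0.5]
gripper_width: 0.499
grasp_force: 0.0
```

Run:
```python
from h import *
p,d,c,T=take("wrist","w6"); q,dd,*_=take("scene","s6"); s=state(); print(s["position"],s["force"])
P=cloud(d,c,T); n=np.linalg.norm(P[:,:2]-[.5515,.111],axis=1)
for lo,hi,rr in((.086,.104,.04),(.014,.03,.06)):
    a=P[(n<rr)&(P[:,2]>lo)&(P[:,2]<hi)]; print(len(a),np.median(a[:,2]) if len(a) else 0, cv2.minAreaRect(a[:,:2].astype(np.float32)) if len(a)>4 else 0)
cv2.imwrite("pics/c6.png",np.hstack([cv2.resize(p[:300,170:470],(400,400)),cv2.resize(q[180:330,300:450],(400,400))]))
```

```text
[0.54977682 0.11031861 0.15441021] [ 0.60938547  0.40804721 -0.58625022]
880 0.09323927117181713 ((0.5524502396583557, 0.10914149880409241), (0.015651114284992218, 0.040523651987314224), 22.297346115112305)
446 0.021306847422532277 ((0.547005295753479, 0.12115976214408875), (0.0705520361661911, 0.07424955070018768), 22.722763061523438)
```

View pics/c6.png

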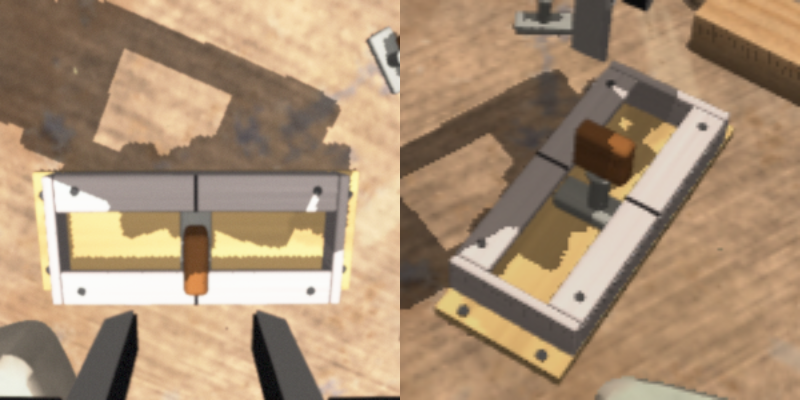

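The picture shows the grip at (196,260), in line with the mark at column 196 and square across the slot, with the foot under both lips and the nut upright. The measured grip top is 93 mm (94 expected), within about 2 mm of the middle, and the gripper is clear.

```bash
python3 -c "
from bench import *
print(sign_off())"
```

```text
the job is handed in; nothing more can be done
None
```

The oblong-foot nut stands upright at the track's middle mark (within about 2 mm), its foot square across the slot under both lips; the round-foot nut was left alone, and the job was handed in at about 12 s (two early grip attempts closed on air because the fingers end 35 mm short of the stated TCP).

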